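# Find the socket for the grain mill's burr nut

### The arm

A 6-joint arm with a two-finger parallel gripper is mounted at the origin on a cart in front of the work surface, level with it; the furniture and walls round the work are solid. World frame = base frame: x ahead of the robot, y to its left, z up, the work surface at z = 0. Lengths are in m, angles in degrees, forces in N, time in s.
With the tool pointing down it reaches from about 0.4 to 0.825 m from the base axis. Payload 7 kg.
Tool frame: the origin (TCP) lies midway between the tips of the shut fingers; the grasp point (between the pads) lies 19 mm behind it; z points along the fingers, y is the line along which they close (so a half turn about z gives the same grasp; the last joint's range is limited). The gripper opens to 88 mm and grips with 3 to 60 N. Pads are 19 mm wide; open, the fingers measure 130 mm over their backs; the gripper's body (78 mm by 193 mm) begins 47 mm behind the grasp point.
Start: joints at [-50.472, 20.546, 0.682, 0, -70.136, -16.507], TCP at [0.264, -0.621, 0.227] pointing down, gripper open.
Joint ranges: [-176.03, 176.03], [-82.01, 121.73], [-58.28, 71.71], [-173.87, 95.51], [-174.79, -0.11], [-173.66, 173.66]. Speed limits (degrees/s): [136.94, 136.94, 172.46, 180, 180, 180].

### API

Orientations are given as [roll, pitch, yaw] about the fixed x, y, z axes, in that order (R = Rz(yaw) Ry(pitch) Rx(roll)).
In Python, from plant import r gives the robot as it stands.
- The arm moves only by the tool carry_out, never from a script. Its argument "deltas" is a list of rows, each a list of 3 entries, a list of its own where there are three numbers: the opening, from 0 (shut) to 1 (fully open), then the shift along the tool's x, y, z in mm, then the turn, a rotation vector about the tool's x, y, z in rad. In form: [[gripper, [tx, ty, tz], [rx, ry, rz]], ...]. A call has 1 to 12 rows; each row is the pose to reach, as a shift and turn from the pose commanded when the call began, along the tool's axes at that moment; what a row does not reach only later rows make up. A row lasts 1/10 s, in which the tool goes at most 50 mm and 8.59 degrees, less where a joint would pass 70% of its speed; a pose out of reach is approached as far as the arm can. A call with a gripper value outside its range is refused whole. The fingers move at their own pace and stop on an object; "squeeze" is the grip in N (left out, the last holds). Time passes only in rows, so rows that repeat a pose let the fingers close. It gives the time, the measured TCP pose, the force, the opening and the grip force at its end, in the units of the state.
- r.get_state(): the state, without advancing time (a new reading comes with each control period).
- r.capture(name): name is "side" or "top"; returns (picture, depth): 420x560x3 uint8, red, green, blue; 420x560 float32, m along the optical axis (not along the pixel's ray), 0 where there is no reading.
- r.get_calibration(name): a dict with "fov_y" (degrees; the focal length in pixels is half the picture's height over the tangent of half this angle, whatever the lens; pixels are square), "cx", "cy" (the principal point, pixels), "view" (4x4, takes a point from world to camera coordinates). Camera axes: x right, y down, z forward; pixel columns grow to the right and rows downward; lengths in m; the calibration is good to about 2 mm. A picture is of the moment at which its call begins. get_calibration takes no time and is no camera call.
- r.close_job(): hands the job in; it is judged then, once.
The state is a dict: "time_s": time; "joints": joint angles; "qd": joint speeds; "joint_torque": joint torques, N m; "tcp_pos": TCP position; "eef_rot": TCP orientation; "contact_force": force on the tool from outside, world axes, zero at the start; "moment": the same for the moment, N m; "gripper_width": finger opening in m; "gripper_force": force on a finger pad.
Only numpy, scipy, OpenCV 4.12 (cv2) and the standard library are available. Lean on these libraries where they do the work, as an engineer would, in place of code of your own. Each camera call takes 0.05 s, during which the arm holds its last target. There are 200 camera calls.

### The job

The grain mill's hopper is off so that its burr nut can be tightened. First turn the lock ring clockwise by its red lug until the lug meets the red mark at its stop; then try the sockets from the blue tray gently on the brass nut, putting any that does not fit back upright in a well of the tray, until one slides fully down over the nut. Finish with that socket still seated on the nut and held in the gripper, not let go, and leave the things standing round about undisturbed.

Things in the scene. Friction and masses are not known exactly. Their poses are not given: they have to be found in the camera images.
- mill: white countertop grain mill, heavy and fixed, 164 x 158 mm and 95 mm high to its aluminium deck; origin at the centre of its underside, on the vertical spindle axis; z up, its front with knob and switch faces -x, flour outlet on its +y side. Nothing on it is higher than the lug (135 mm above the worktop)
- lock_ring (a joint): black ring, 104 mm outer and 80 mm inner diameter, captive on the mill's deck and turning about the vertical spindle axis through the mill's origin. Value is its angle in rad: 0 at the open stop, 1.2 at the locked stop; it grows clockwise seen from above. It stays where it is left; about 3 N at the lug turns it
- ring_lug (a point): centre of the top face of the red lug that stands up from the lock ring, 135 mm above the worktop, 45.5 mm from the spindle axis. The lug is an upright fin 20 mm long (radially), 9 mm thick (along the ring) and 23 mm high above the ring's top; grip it from above, the fingers closing along the ring
- locked_mark (a point): short red line on the deck at the mill's front, 59.5 mm from the spindle axis on the mill's -x side, 95 mm above the worktop; the lug stands in line with it when the ring is locked
- burr_nut: brass hex nut fixed mid-mill, 30 mm across flats, 14 mm high, chamfered on top; a spindle end stands 4 mm above it. Origin at the centre of its underside, on a washer 111 mm above the worktop; z up; corners on x, flats facing +y, -y and every 60 degrees. The fitting socket's rim comes down to this origin, with 1.5 mm play all round; others stop on the nut's top, 12 to 14 mm higher
- socket_a: steel socket 76 mm tall, about 0.16 kg, open end down; origin at the centre of the lower rim, z up. Lower 30 mm: round skirt, 43 mm wide; 32 to 76 mm: solid hex head 22 mm across flats, to be gripped across two flats. The hex opening below (22 mm deep, flared mouth) is turned as the head is: corners on x, flats facing +y, -y and every 60 degrees. The three look alike; only the openings differ
- socket_b: steel socket, outside the same as socket_a in shape, size, weight, origin and axes, its hex opening turned as its head is; its opening has another size than the others'. Which of the three fits is not told: try them
- socket_c: steel socket, outside the same as socket_a in shape, size, weight, origin and axes, its hex opening turned as its head is; its opening has another size than the others'. Which of the three fits is not told: try them
- socket_tray: blue fixed tray 88 (x) x 212 (y) x 18 mm high with round edges, origin at the centre of its underside, z up. Three round wells in a row along y at y = -62, 0 and +62 mm, 50 mm wide and 14 mm deep (floor 4 mm above the worktop), each with a socket standing in it at the start
- hopper: bystander: clear funnel-shaped mill hopper standing wide end down, 152 mm wide, 104 mm high; origin at the centre of its underside
- tea_tin: bystander: dark green-blue tea tin, 64 x 64 x 98 mm; origin at the centre of its underside
- ramekin: bystander: white ramekin, 68 mm wide, 36 mm high; origin at the centre of its underside
Not all that is in view belongs to the job. What is shaped like the socket_b but orange or purple is not meant.

How it is judged:
By the outcome, as a careful person would: the job done as asked, in the order asked, and still so for the second after the job is handed in, while the arm keeps its last pose, push and grip.
It also fails if it takes over 72 s, if anything falls off the work surface, if the arm or the gripper's body presses on something with over 40 N, if the wrist force passes 120 N, or if a joint passes its speed limit or range.

## Working session

There is one attempt and no reset: what is moved stays moved. The work goes in short steps, Python scripts to look and compute and a tool call to move; the robot and the scene stay as the last step left them, time stands still between calls to the robot, and variables do not carry over. Pictures are saved under pics/ and viewed, at most 10 in all, crops included, and the job is handed in when it is done.

Besides the shell and the picture viewer there is one more tool, called after "Call:" as a command line: name --argument value ..., lists and objects as JSON in quotes. carry_out: Moves the arm, as the interface text tells. Its arguments: {"type":"object","properties":{"deltas":{"type":"array"},"squeeze":{"type":"number"}},"required":["deltas"]}

```bash
mkdir -p pics; cat > h.py <<'E'
import numpy as np, cv2
from plant import r
def cam(n):
    c=r.get_calibration(n); f=210/np.tan(np.radians(c["fov_y"]/2)); return f,c["cx"],c["cy"],np.array(c["view"])
def cloud(n,d):
    f,cx,cy,V=cam(n); v,u=np.indices(d.shape)
    P=np.stack([(u-cx)/f*d,(v-cy)/f*d,d],-1); return (P-V[:3,3])@V[:3,:3]
def ray(n,u,v,z):
    f,cx,cy,V=cam(n); R=V[:3,:3]; o=-R.T@V[:3,3]; d=R.T@np.array([(u-cx)/f,(v-cy)/f,1]); return o+d*(z-o[2])/d[2]
def proj(n,p):
    f,cx,cy,V=cam(n); q=V[:3,:3]@np.array(p)+V[:3,3]; return q[0]/q[2]*f+cx,q[1]/q[2]*f+cy
E
python3 - <<'E'
from h import *
for n in("top","side"):
    p,d=r.capture(n); np.savez(f"{n}0.npz",p=p,d=d); cv2.imwrite(f"pics/{n}0.png",p[...,::-1])
    c=r.get_calibration(n); print(n,c["fov_y"],c["cx"],c["cy"],np.round(c["view"],3).tolist(),(d==0).mean())
print(r.get_state())
E
```

```text
top 50.5522230375293 273.98580521456336 217.44306315429418 [[-0.004, -1.0, 0.027, -0.18], [-0.994, 0.001, -0.108, 0.512], [0.107, -0.027, -0.994, 1.29], [0.0, 0.0, 0.0, 1.0]] 0.004077380952380952
side 46.41818049827849 276.77483169567785 208.61697608267778 [[0.927, -0.374, 0.009, -0.514], [-0.194, -0.502, -0.843, 0.075], [0.32, 0.78, -0.538, 1.246], [0.0, 0.0, 0.0, 1.0]] 0.0041921768707483
{'time_s': 0.1, 'joints': array([-5.04714542e+01,  2.05872398e+01,  6.38371067e-01, -1.83125652e-02,
       -7.01380656e+01, -1.65068001e+01]), 'qd': array([-0.00174729, -0.1393247 ,  0.10303358,  0.00043183,  0.00465543,
       -0.0131313 ]), 'joint_torque': array([-1.01030222e-03, -5.84163165e+01,  2.93753386e+01,  7.01549068e+00,
        1.02046720e-02, -4.75706224e-05]), 'tcp_pos': array([ 0.26377084, -0.62082959,  0.22571067]), 'eef_rot': array([ 1.79911757e+02, -8.19652716e-03, -1.56984483e+02]), 'contact_force': array([ 0.13308512, -0.19089542, -0.22160751]), 'moment': array([-0.04848929,  0.03897891,  0.01898176]), 'gripper_force': 0.0, 'gripper_width': 0.08746725431340878}
```

View pics/top0.png

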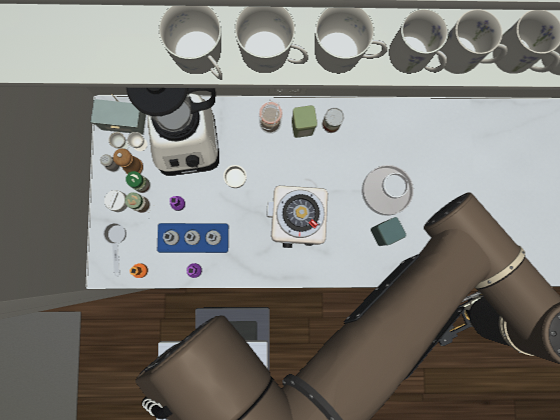

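View pics/side0.png

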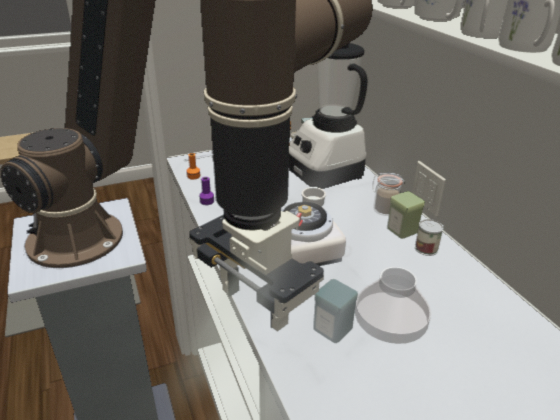

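The top view shows the mill near (300,213), its red lug near (314,224), the blue tray near (193,238) and sockets near (170, 192 and 213, 237). In the side view the arm hides part of the mill and the tray.

```bash
python3 - <<'E'
from h import *
z=np.load("top0.npz");p,d=z["p"],z["d"]; W=cloud("top",d)
hsv=cv2.cvtColor(p,cv2.COLOR_RGB2HSV); H,S,V=[hsv[...,i].astype(int) for i in range(3)]
def cc(m,zz,name,mn=4):
    n,l,s,c=cv2.connectedComponentsWithStats(m.astype(np.uint8))
    for i in range(1,n):
        if s[i,4]>=mn: print(name,s[i],c[i].round(2),ray("top",*c[i],zz).round(4),"z",np.percentile(W[l==i][:,2],[10,50,90]).round(3))
roi=np.zeros_like(H,bool); roi[175:260,145:335]=1
cc(roi&((H<8)|(H>172))&(S>120)&(V>90),.135,"red",2)
cc(roi&(H>18)&(H<32)&(S>90)&(V>120)&(W[...,2]>.1),.125,"brass")
b=(roi&(H>100)&(H<125)&(S>120)&(W[...,2]<.06)).astype(np.uint8)
c=max(cv2.findContours(b,0,2)[0],key=cv2.contourArea)
q=np.array([ray("top",*k[0],.018)[:2] for k in c],np.float32); print("tray",cv2.minAreaRect(q))
# mill deck outline
m=((W[...,2]>.08)&(W[...,2]<.15)&roi).astype(np.uint8); m[:, :265]=0
c=max(cv2.findContours(m,0,2)[0],key=cv2.contourArea)
print("mill",cv2.minAreaRect(W[m>0][:,:2].astype(np.float32)))
rg=roi&(V<70)&(W[...,2]>.09); rg[:,:265]=0
c=max(cv2.findContours(rg.astype(np.uint8),0,2)[0],key=cv2.contourArea); e=cv2.fitEllipse(c);print("ring",e,ray("top",*e[0],.112).round(4))
cc(roi&(W[...,2]>.066)&(W[...,2]<.09)&(np.indices(H.shape)[1]<235),.08,"sock")
cv2.imwrite("pics/c1.png",cv2.resize(np.hstack([p[180:255,260:340],p[200:275,150:235]]),None,fx=4.8,fy=4.8,interpolation=cv2.INTER_CUBIC)[...,::-1])
E
```

```text
red [309 219   9   9  36] [312.53 223.31] [ 0.484  -0.2842  0.135 ] z [0.109 0.118 0.134]
brass [296 206  11  12  75] [300.96 212.04] [ 0.5162 -0.2537  0.125 ] z [0.121 0.124 0.127]
tray ((0.4534294307231903, 0.05996840074658394), (0.20495963096618652, 0.08030911535024643), 89.90613555908203)
mill ((0.5158976316452026, -0.25478309392929077), (0.143919438123703, 0.13782574236392975), 84.86371612548828)
ring ((300.5595397949219, 212.53854370117188), (32.15077209472656, 34.0019416809082), 22.332630157470703) [ 0.5164 -0.2538  0.112 ]
sock [169 196   9   9  61] [172.92 200.1 ] [0.5563 0.1074 0.08  ] z [0.071 0.075 0.078]
sock [162 232  10   9  63] [166.73 236.19] [0.4533 0.1227 0.08  ] z [0.074 0.079 0.082]
sock [184 232  10   9  59] [188.51 236.07] [0.4535 0.0615 0.08  ] z [0.075 0.08  0.083]
sock [206 232   9   9  54] [210.26 236.24] [4.529e-01 3.000e-04 8.000e-02] z [0.076 0.079 0.084]
```

View pics/c1.png

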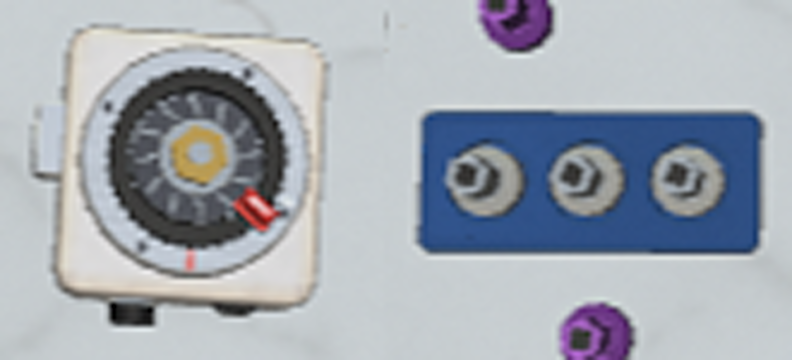

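The crop shows the red lug lower right of the brass nut, at full-image (313.5,223.5), and the red mark at (299.6,234.4). The three sockets stand in the tray wells with their heads at differing turns.

```bash
cat >> h.py <<'E'
from scipy.spatial.transform import Rotation as Ro
def togo(x,y,z,yaw):
    s=r.get_state(); R=Ro.from_euler("xyz",s["eef_rot"],degrees=True); T=Ro.from_euler("xyz",[180,0,yaw],degrees=True)
    print("mm",(R.inv().apply(np.array([x,y,z])-s["tcp_pos"])*1000).round(1),"rad",(R.inv()*T).as_rotvec().round(3))
def st():
    s=r.get_state(); print(*[(k,np.round(s[k],4).tolist()) for k in("time_s","joints","tcp_pos","eef_rot","contact_force","moment","gripper_width","gripper_force")])
E
python3 - <<'E'
from h import *
z=np.load("top0.npz");p,d=z["p"],z["d"]; W=cloud("top",d)
hsv=cv2.cvtColor(p,cv2.COLOR_RGB2HSV); H,S,V=[hsv[...,i].astype(int) for i in range(3)]
A=np.array([.5163,-.2537])
a=lambda q:np.degrees(np.arctan2(*(q[:2]-A)[::-1]))
red=((H<10)|(H>170))&(S>70)&(V>90); v,u=np.indices(H.shape)
m=red&(abs(u-299.6)<4)&(abs(v-234.5)<5); w=S*m; q=ray("top",(u*w).sum()/w.sum(),(v*w).sum()/w.sum(),.095);print("mark",m.sum(),q,a(q),np.hypot(*(q[:2]-A)))
m=red&(abs(u-313)<7)&(abs(v-224)<7)
for lo in(.1,.125,.13):
    k=m&(W[...,2]>lo); q=ray("top",u[k].mean(),v[k].mean(),.135 if lo>.12 else .123); print("lug",k.sum(),q,a(q),np.hypot(*(q[:2]-A)))
# mill outline yaw: deck edges
m=((W[...,2]>.085)&(u>272)&(u<335)&(v>175)&(v<255)).astype(np.uint8)
m=cv2.morphologyEx(m,cv2.MORPH_OPEN,np.ones((5,5)))
c=max(cv2.findContours(m,0,1)[0],key=cv2.contourArea)
q=np.array([ray("top",*k[0],.095)[:2] for k in c],np.float32); print(cv2.minAreaRect(q))
# nut yaw via 6th harmonic, nut brass mask; sockets head mask in plane coords
def har(m,zz,n=6):
    P=np.array([ray("top",x,y,zz)[:2] for y,x in np.argwhere(m)]); c=P.mean(0); e=P-c; zc=e[:,0]+1j*e[:,1]
    s=(zc**n/np.abs(zc)**(n-2)).sum(); return c.round(4),np.degrees(np.angle(s))/n,abs(s)/(abs(zc)**2).sum()
print("nut corner",har((H>18)&(H<32)&(S>90)&(V>120)&(W[...,2]>.1)&(abs(u-301)<9)&(abs(v-212)<9),.125))
for x in(167,188.5,210):
    print("head",har((W[...,2]>.06)&(abs(u-x)<9)&(abs(v-236)<9),.078),"square",har((V<80)&(W[...,2]>.06)&(abs(u-x)<8)&(abs(v-236)<8),.08,4))
cv2.imwrite("pics/c2.png",cv2.resize(p[226:248,156:226],None,fx=11,fy=11,interpolation=cv2.INTER_LANCZOS4)[...,::-1])
togo(.484,-.286,.2,-137)
E
```

```text
mark 3 [ 0.45740737 -0.25020919  0.095     ] 176.6078126949422 0.05899599459748223
lug 43 [ 0.48573691 -0.28547182  0.123     ] -133.88912175312745 0.044085723501596535
lug 19 [ 0.48571569 -0.28508172  0.135     ] -134.26272978353373 0.043820228470791645
lug 18 [ 0.48591618 -0.28521266  0.135     ] -133.95518500251217 0.04377469655535333
((0.5161169767379761, -0.25240808725357056), (0.1333322525024414, 0.13391095399856567), 89.73429107666016)
nut corner (array([ 0.5163, -0.2537]), np.float64(11.896433985204707), np.float64(0.09008580954515812))
head (array([0.4535, 0.1231]), np.float64(-14.955546069050051), np.float64(0.1124111955563249)) square (array([0.4541, 0.123 ]), np.float64(16.496822499258897), np.float64(0.26545246985274656))
head (array([0.4528, 0.0609]), np.float64(-29.56261972523187), np.float64(0.13330131531066183)) square (array([0.453 , 0.0601]), np.float64(5.750915997546461), np.float64(0.42851933205291015))
head (array([ 4.527e-01, -1.000e-04]), np.float64(-14.894186337698072), np.float64(0.12553340550165662)) square (array([ 0.4526, -0.001 ]), np.float64(19.24192241027772), np.float64(0.5415755784368477))
mm [-333.6  222.    26. ] rad [ 0.002  0.    -0.349]
```

View pics/c2.png

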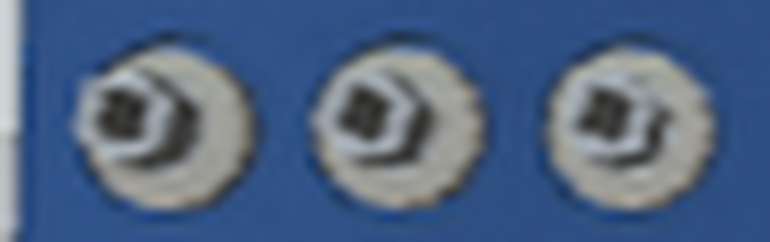

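The zoomed crop shows three hex heads, each with a dark square drive hole, at about (167,236), (188,236) and (210,236) in the full image. I'm moving to above the lug.

Call:
carry_out --deltas '[[0.5,[-40,26,3],[0,0,-0.05]],[0.5,[-80,53,6],[0,0,-0.1]],[0.5,[-120,80,10],[0,0,-0.15]],[0.5,[-160,106,13],[0,0,-0.2]],[0.5,[-200,133,16],[0,0,-0.25]],[0.5,[-240,159,20],[0,0,-0.3]],[0.5,[-280,186,23],[0,0,-0.35]],[0.5,[-320,212,26],[0,0,-0.4]],[0.5,[-334.5,221.6,26],[0,0,-0.4]],[0.5,[-334.5,221.6,26],[0,0,-0.4]],[0.5,[-334.5,221.6,26],[0,0,-0.4]]]' --squeeze 20

```text
time_s: 1.2
tcp_pos: [0.4851, -0.2861, 0.2003]
eef_rot: [180.0, -0.0, -134.0]
contact_force: [0.1, -0.8, -0.9]
gripper_width: 0.044
gripper_force: 0.0
```

```bash
python3 - <<'E'
from h import *
st(); togo(.485,-.286,.117,-134)
p,d=r.capture("side"); cv2.imwrite("pics/s1.png",cv2.resize(p[60:360,100:460],None,fx=2,fy=2,interpolation=cv2.INTER_CUBIC)[...,::-1])
E
```

```text
('time_s', 1.2) ('joints', [-10.6232, 11.195, -15.8268, -0.0034, -63.0189, -33.3726]) ('tcp_pos', [0.4851, -0.2861, 0.2003]) ('eef_rot', [179.9644, -0.0198, -133.9973]) ('contact_force', [0.1312, -0.8291, -0.9009]) ('moment', [-0.0062, 0.0169, -0.0121]) ('gripper_width', 0.044) ('gripper_force', 0.0)
mm [-0.   0.1 83.3] rad [ 0.001 -0.     0.   ]
```

View pics/s1.png

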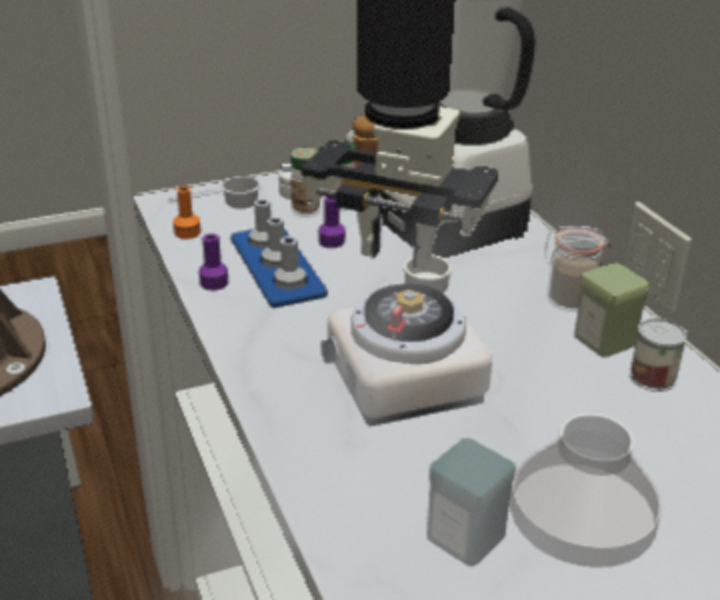

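The side view shows the gripper open above the mill, with the lug at crop (397,318), which is full-image (298,219). The sockets at crop (262,215), (275,235) and (290,260) are unobstructed. I'm descending on the lug.

Call:
carry_out --deltas '[[0.5,[0,0,20],[0,0,0]],[0.5,[0,0,45],[0,0,0]],[0.5,[0,0,65],[0,0,0]],[0.5,[0,0,76],[0,0,0]],[0.5,[0,0,83],[0,0,0]],[0.5,[0,0,83],[0,0,0]],[0,[0,0,83],[0,0,0]],[0,[0,0,83],[0,0,0]],[0,[0,0,83],[0,0,0]],[0,[0,0,83],[0,0,0]],[0,[0,0,83],[0,0,0]],[0,[0,0,83],[0,0,0]]]' --squeeze 15

```text
time_s: 2.45
tcp_pos: [0.4856, -0.2869, 0.118]
eef_rot: [-179.9, 0.0, -134.1]
contact_force: [1.2, -2.1, 1.3]
gripper_width: 0.0093
gripper_force: 15.0
```

```bash
python3 - <<'E'
from h import *
st()
p,d=r.capture("top"); np.savez("top1.npz",p=p,d=d)
A=np.array([.5163,-.2537]); s=r.get_state()
y0=-134; R=Ro.from_euler("xyz",s["eef_rot"],degrees=True)
# arc rows about A, starting at the actual position
e=s["tcp_pos"][:2]-A; print("rad,ang",np.hypot(*e),np.degrees(np.arctan2(e[1],e[0])))
for k in range(1,13):
    t=-k*4.1; c=Ro.from_euler("z",t,degrees=True).as_matrix()[:2,:2]@e+A-s["tcp_pos"][:2]
    print(k,t,(R.inv().apply([*c,0])*1000).round(1),round(-np.radians(t),3))
E
```

```text
('time_s', 2.45) ('joints', [-10.6701, 15.6244, -21.876, 0.0406, -52.4329, -33.4154]) ('tcp_pos', [0.4856, -0.2869, 0.118]) ('eef_rot', [-179.9266, 0.0098, -134.0608]) ('contact_force', [1.2209, -2.0968, 1.3076]) ('moment', [-1.0238, -0.2582, -0.1925]) ('gripper_width', 0.0093) ('gripper_force', 15.044)
rad,ang 0.045159437210399785 -132.7508978783919
1 -4.1 [-0.   3.2 -0. ] 0.072
2 -8.2 [-0.3  6.4 -0. ] 0.143
3 -12.299999999999999 [-0.8  9.6 -0. ] 0.215
4 -16.4 [-1.5 12.8 -0. ] 0.286
5 -20.5 [-2.5 15.9 -0. ] 0.358
6 -24.599999999999998 [-3.7 18.9 -0. ] 0.429
7 -28.699999999999996 [-5.1 21.8 -0. ] 0.501
8 -32.8 [-6.6 24.6 -0. ] 0.572
9 -36.9 [-8.4 27.3 -0. ] 0.644
10 -41.0 [-10.4  29.9  -0. ] 0.716
11 -45.099999999999994 [-12.5  32.3  -0. ] 0.787
12 -49.199999999999996 [-14.9  34.5  -0. ] 0.859
```

Call:
carry_out --deltas '[[0,[0,3.2,0],[0,0,0.072]],[0,[-0.3,6.4,0],[0,0,0.143]],[0,[-0.8,9.6,0],[0,0,0.215]],[0,[-1.5,12.8,0],[0,0,0.286]],[0,[-2.5,15.9,0],[0,0,0.358]],[0,[-3.7,18.9,0],[0,0,0.429]],[0,[-5.1,21.8,0],[0,0,0.501]],[0,[-6.6,24.6,0],[0,0,0.572]],[0,[-8.4,27.3,0],[0,0,0.644]],[0,[-10.4,29.9,0],[0,0,0.716]],[0,[-12.5,32.3,0],[0,0,0.787]],[0,[-12.5,32.3,0],[0,0,0.787]]]' --squeeze 25

```text
time_s: 3.7
tcp_pos: [0.4724, -0.2546, 0.118]
eef_rot: [-180.0, 0.2, -179.3]
contact_force: [4.5, 1.1, -0.2]
gripper_width: 0.0085
gripper_force: 25.0
```

```bash
python3 - <<'E'
from h import *
st(); A=np.array([.5163,-.2537]); s=r.get_state(); R=Ro.from_euler("xyz",s["eef_rot"],degrees=True)
e=s["tcp_pos"][:2]-A; print("rad,ang",np.hypot(*e),np.degrees(np.arctan2(e[1],e[0])))
for t in(-2,-4,-6,-8,-10):
    c=Ro.from_euler("z",t,degrees=True).as_matrix()[:2,:2]@e+A-s["tcp_pos"][:2]
    print(t,(R.inv().apply([*c,0])*1000).round(1),round(-np.radians(t),3))
E
```

```text
('time_s', 3.7) ('joints', [-7.3934, 13.1747, -25.3039, -0.0259, -51.3298, -81.8417]) ('tcp_pos', [0.4724, -0.2546, 0.118]) ('eef_rot', [-179.9929, 0.1925, -179.2513]) ('contact_force', [4.5033, 1.0853, -0.2318]) ('moment', [0.2384, -1.7003, -0.1011]) ('gripper_width', 0.0085) ('gripper_force', 24.9521)
rad,ang 0.04388836916067943 -178.85809968649798
-2 [-0.   1.5 -0. ] 0.035
-4 [-0.1  3.1 -0. ] 0.07
-6 [-0.2  4.6  0. ] 0.105
-8 [-0.4  6.1  0. ] 0.14
-10 [-0.6  7.6  0. ] 0.175
```

Call:
carry_out --deltas '[[0,[-0.4,1.5,0],[0,0,0.035]],[0,[-0.7,3.1,0],[0,0,0.07]],[0,[-0.8,3.8,0],[0,0,0.087]],[0,[-0.8,4.6,0],[0,0,0.105]],[0,[-0.8,4.6,0],[0,0,0.105]]]'

```text
time_s: 4.2
tcp_pos: [0.4725, -0.2512, 0.118]
eef_rot: [-179.9, 0.1, 174.9]
contact_force: [4.8, -5.8, -1.6]
gripper_width: 0.009
gripper_force: 25.2
```

Call:
carry_out --deltas '[[0,[-0.5,0.8,0],[0,0,0]],[0,[-0.8,1.6,0],[0,0,0]],[0,[-0.8,2.5,0],[0,0,0]],[0,[-0.8,2.5,0],[0,0,0]]]'

```text
time_s: 4.6
tcp_pos: [0.4727, -0.2509, 0.1181]
eef_rot: [-179.8, 0.0, 174.9]
contact_force: [2.0, -19.2, -4.8]
gripper_width: 0.0089
gripper_force: 25.1
```

```bash
python3 - <<'E'
from h import *
st()
p,d=r.capture("top"); q,e=r.capture("side")
cv2.imwrite("pics/t2.png",np.hstack([cv2.resize(p[175:260,255:345],(540,510),interpolation=cv2.INTER_CUBIC),cv2.resize(q[180:265,265:308],(258,510),interpolation=cv2.INTER_CUBIC)])[...,::-1])
E
```

```text
('time_s', 4.6) ('joints', [-6.7772, 13.0659, -25.5853, 0.3123, -51.3098, -88.4949]) ('tcp_pos', [0.4727, -0.2509, 0.1181]) ('eef_rot', [-179.7552, 0.0322, 174.9231]) ('contact_force', [2.0341, -19.2432, -4.7594]) ('moment', [-7.2094, -0.782, 0.4176]) ('gripper_width', 0.0089) ('gripper_force', 25.1247)
```

View pics/t2.png

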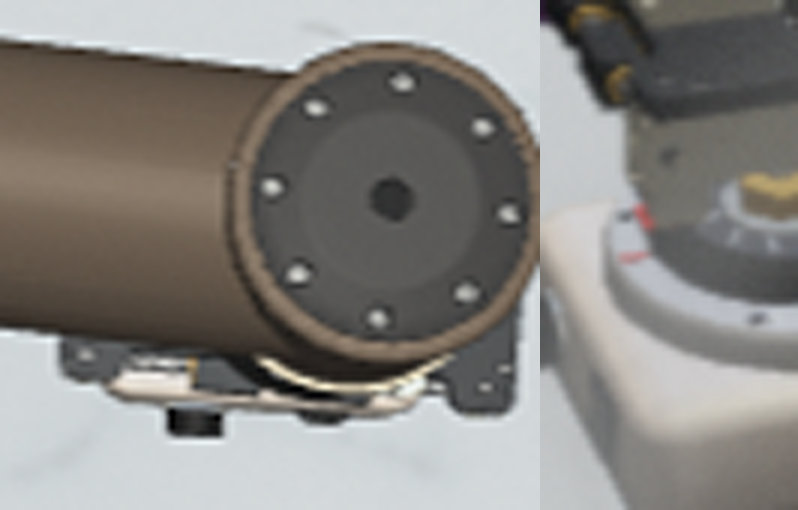

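The ring is against a hard stop: 19 N with no further motion, lug at 176.3° against the mark at 176.6°. The side crop shows the lug at about (643,215) in line with the mark at (634,258). I'm releasing and rising.

Call:
carry_out --deltas '[[0,[0,-1,0],[0,0,0]],[0.4,[0,-2,0],[0,0,0]],[0.4,[0,-2,0],[0,0,0]],[0.4,[0,-2,0],[0,0,0]],[0.4,[0,-2,0],[0,0,0]],[0.4,[0,-2,-20],[0,0,0]],[0.4,[0,-2,-50],[0,0,0]],[0.4,[0,-2,-82],[0,0,0]],[0.4,[0,-2,-82],[0,0,0]]]'

```text
time_s: 5.6
tcp_pos: [0.4745, -0.2505, 0.204]
eef_rot: [-179.9, 0.4, 174.9]
contact_force: [0.3, -0.5, 0.0]
gripper_width: 0.0351
gripper_force: 0.0
```

```bash
python3 - <<'E'
from h import *
st(); togo(.453,-.001,.16,167)
E
```

```text
('time_s', 5.6) ('joints', [-6.8344, 8.2287, -19.0382, 0.0829, -62.3369, -88.3054]) ('tcp_pos', [0.4745, -0.2505, 0.204]) ('eef_rot', [-179.9147, 0.3938, 174.8987]) ('contact_force', [0.26, -0.5355, 0.0269]) ('moment', [-0.0088, -0.0799, 0.0464]) ('gripper_width', 0.0351) ('gripper_force', 0.0)
mm [ 43.9 246.7  43.4] rad [-0.001  0.007  0.138]
```

Call:
carry_out --deltas '[[0.4,[7,40,0],[0,0,0.02]],[0.4,[15,85,8],[0,0,0.05]],[0.4,[23,130,18],[0,0,0.08]],[0.4,[31,175,28],[0,0,0.11]],[0.4,[39,220,38],[0,0.007,0.13]],[0.4,[43.9,246.7,43.4],[0,0.007,0.138]],[0.4,[43.9,246.7,43.4],[0,0.007,0.138]],[0.4,[43.9,246.7,43.4],[0,0.007,0.138]]]'

```text
time_s: 6.4
tcp_pos: [0.4503, 0.0003, 0.1559]
eef_rot: [-180.0, -0.4, 167.1]
contact_force: [0.7, -0.9, -0.3]
gripper_width: 0.0349
gripper_force: 0.0
```

```bash
python3 - <<'E'
from h import *
st(); togo(.453,-.001,.042,167)
p,d=r.capture("top"); q,e=r.capture("side"); np.savez("k2.npz",p=p,d=d,q=q,e=e)
a=cv2.resize(p[194:234,280:325],None,fx=10,fy=10,interpolation=cv2.INTER_LANCZOS4)
u,v=map(int,proj("side",[.516,-.254,.12])); b=cv2.resize(q[v-25:v+25,u-21:u+21],(336,400),interpolation=cv2.INTER_LANCZOS4)
print(u,v);cv2.imwrite("pics/n.png",np.hstack([a,b])[...,::-1])
E
```

```text
('time_s', 6.4) ('joints', [25.032, 2.9271, -31.9283, -0.2788, -55.5167, -127.8148]) ('tcp_pos', [0.4503, 0.0003, 0.1559]) ('eef_rot', [-179.9524, -0.4345, 167.0584]) ('contact_force', [0.7361, -0.8933, -0.3467]) ('moment', [-0.1051, -0.047, -0.0206]) ('gripper_width', 0.0349) ('gripper_force', 0.0)
mm [ -3.7  -0.6 113.8] rad [-0.001 -0.008  0.001]
302 209
```

View pics/n.png

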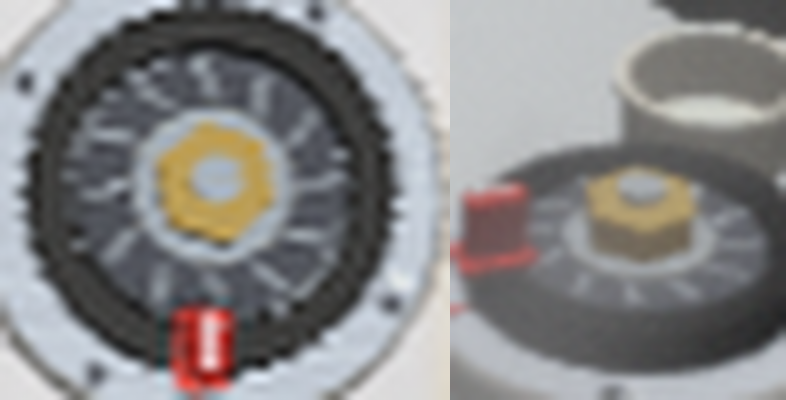

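The crop shows the nut hex with one corner up and slightly left, at (210,120), and the opposite corner at (222,243). The lug is at (203,348). I'm measuring the nut's turn more finely.

```bash
python3 - <<'E'
from h import *
z=np.load("k2.npz")
def hexa(n,p,u0,v0,w,zz,sel,k=12):
    c=cv2.resize(p[v0-w:v0+w,u0-w:u0+w],None,fx=k,fy=k,interpolation=cv2.INTER_CUBIC)
    h=cv2.cvtColor(c,cv2.COLOR_RGB2HSV).astype(int); m=sel(h).astype(np.uint8)
    m=cv2.morphologyEx(m,cv2.MORPH_OPEN,np.ones((5,5)))
    C=cv2.convexHull(max(cv2.findContours(m,0,1)[0],key=cv2.contourArea))[:,0]
    P=np.array([ray(n,u0-w+(x+.5)/k-.5,v0-w+(y+.5)/k-.5,zz)[:2] for x,y in C])*1000
    # fill polygon at 0.05mm, harmonic
    o=P.mean(0); g=np.zeros((1200,1200),np.uint8); cv2.fillPoly(g,[np.round((P-o)*20+600).astype(int)],1)
    yx=np.argwhere(g).astype(float); q=(yx[:,1]-600)/20+1j*(yx[:,0]-600)/20; cc=q.mean(); q-=cc
    s=(q**6/abs(q)**4).sum(); print(n,"c",(o+[cc.real,cc.imag]).round(1),"corner",np.degrees(np.angle(s))/6,"amp",abs(s)/(abs(q)**2).sum(),"area",len(q)/400)
    return P
for S0 in(80,110,140):
    f=lambda h:(h[...,0]>14)&(h[...,0]<34)&(h[...,1]>S0)&(h[...,2]>100)
    hexa("top",z["p"],301,212,11,.124,f)
u,v=map(int,proj("side",[.516,-.254,.122]))
for V0 in(140,160): hexa("side",z["q"],u,v,16,.125,lambda h:(h[...,0]>14)&(h[...,0]<34)&(h[...,1]>60)&(h[...,2]>V0))
p=z["p"];hs=cv2.cvtColor(p,cv2.COLOR_RGB2HSV).astype(int); m=((hs[...,0]<10)|(hs[...,0]>170))&(hs[...,1]>110); vv,uu=np.indices(m.shape); m&=(abs(uu-300)<8)&(abs(vv-228)<5)
q=ray("top",uu[m].mean(),vv[m].mean(),.125);print("lug",q,np.degrees(np.arctan2(q[1]+.2537,q[0]-.5163)))
# rings: inner circle & deck circle fits skipped; heads
z0=np.load("top0.npz")["p"]
for x in(167,189,210):
    hexa("top",z0,x,236,9,.078,lambda h:(h[...,1]<75)&(h[...,2]>150))
st(); togo(.453,-.001,.042,167)
E
```

```text
top c [ 517.  -253.9] corner 10.539154918916351 amp 0.08820347685278923 area 768.7225
top c [ 517.  -253.9] corner 10.666392008343555 amp 0.0899279600267382 area 704.13
top c [ 524.8 -249. ] corner -1.1115747066375363 amp 0.2863103771458101 area 133.5575
side c [ 517.2 -259.7] corner 12.960347613894212 amp 0.05143296239416747 area 776.965
side c [ 517.6 -259.5] corner 10.687674304970194 amp 0.06589948034198687 area 643.3725
lug [ 0.47098849 -0.24955395  0.125     ] 174.77194093128006
top c [450. 111.] corner 19.690130596724742 amp 0.02612360152622959 area 890.21
top c [451.2  53.8] corner -5.602789606902296 amp 0.01216124436480979 area 1127.21
top c [450.4  -5.9] corner -0.7972250701390889 amp 0.040930999107462944 area 1127.9075
('time_s', 6.5) ('joints', [24.8963, 2.9226, -31.8974, -0.2734, -55.5227, -127.8134]) ('tcp_pos', [0.4506, -0.0007, 0.1561]) ('eef_rot', [-179.967, -0.4086, 166.9273]) ('contact_force', [-0.0358, 0.3369, 0.1185]) ('moment', [-0.1304, -0.0053, -0.0217]) ('gripper_width', 0.0351) ('gripper_force', 0.0)
mm [ -3.2   0.3 114.1] rad [-0.001 -0.007 -0.001]
```

```bash
python3 - <<'E'
from h import *
z=np.load("k2.npz")
def edges(n,p,u0,v0,w,zz,sel,k=12,eps=1.2):
    c=cv2.resize(p[v0-w:v0+w,u0-w:u0+w],None,fx=k,fy=k,interpolation=cv2.INTER_CUBIC)
    h=cv2.cvtColor(c,cv2.COLOR_RGB2HSV).astype(int); m=cv2.GaussianBlur(sel(h).astype(np.float32),(0,0),4)>.5
    C=cv2.convexHull(max(cv2.findContours(m.astype(np.uint8),0,1)[0],key=cv2.contourArea))[:,0]
    P=np.array([ray(n,u0-w+(x+.5)/k-.5,v0-w+(y+.5)/k-.5,zz)[:2] for x,y in C])*1000
    A=cv2.approxPolyDP(P.astype(np.float32),eps,True)[:,0]; d=np.roll(A,-1,0)-A; o=P.mean(0)
    print(n,"len",np.hypot(*d.T).round(0),"corner(edge) ",((np.degrees(np.arctan2(d[:,1],d[:,0]))+30)%60-30-0).round(0),"vert",np.degrees(np.arctan2(*(A-o).T[::-1])).round(0))
f=lambda V0:(lambda h:(h[...,0]>14)&(h[...,0]<34)&(h[...,1]>85)&(h[...,2]>V0))
for V0 in(110,150): edges("top",z["p"],301,212,11,.124,f(V0))
u,v=map(int,proj("side",[.516,-.254,.122]))
for V0 in(130,150): edges("side",z["q"],u,v,16,.125,f(V0))
for n in("top","side"):
    V=cam(n)[3]; print(n,"cam",(-V[:3,:3].T@V[:3,3]).round(2))
b=np.vstack([z["p"][203:222,290:312].repeat(12,0).repeat(12,1)])
q=cv2.resize(z["q"][v-14:v+14,u-16:u+16],None,fx=14,fy=14,interpolation=cv2.INTER_CUBIC)[:b.shape[0]]
cv2.imwrite("pics/n2.png",np.hstack([b,q])[...,::-1])
E
```

```text
top len [15.  7. 10. 16. 15.  7. 12. 15.] corner(edge)  [12. 20.  3. 11. 14. 24.  3.  9.] vert [   9.  -46.  -72. -110. -169.  137.  111.   66.]
top len [15.  7. 10. 15. 14.  7. 12. 16.] corner(edge)  [ 12.  20.   3.  12.  15. -22.   5.  10.] vert [   6.  -45.  -68. -105. -161.  142.  110.   63.]
side len [16.  7. 11. 14. 13.  7. 22.] corner(edge)  [ 13. -20.  -3.   4.  15. -28. -23.] vert [  28.  -32.  -65. -118.  177.  129.  104.]
side len [22. 14.  7. 14. 13. 13.  6.] corner(edge)  [-19.  17.  -8.   5.   5.  17. -25.] vert [ 108.   27.  -22.  -51. -113. -175.  129.]
top cam [ 0.37 -0.15  1.34]
side cam [ 0.09 -1.13  0.74]
```

View pics/n2.png

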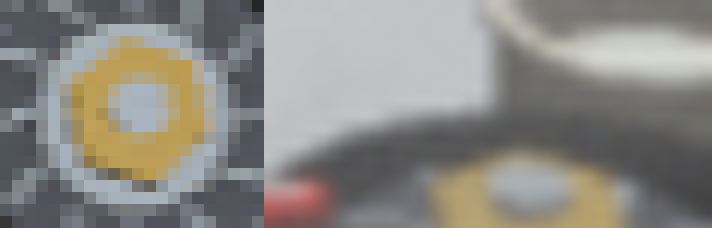

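The pixel crop shows the nut's flats. The four long edges average about 11°, so a corner points to about 11° (mod 60). I'm descending on the nearest socket.

Call:
carry_out --deltas '[[0.4,[-1.6,0.3,20],[0,-0.005,0]],[0.4,[-3.2,0.3,50],[0,-0.007,0]],[0.4,[-3.2,0.3,80],[0,-0.007,0]],[0.4,[-3.2,0.3,100],[0,-0.007,0]],[0.4,[-3.2,0.3,114],[0,-0.007,0]],[0.4,[-3.2,0.3,114],[0,-0.007,0]],[0,[-3.2,0.3,114],[0,-0.007,0]],[0,[-3.2,0.3,114],[0,-0.007,0]],[0,[-3.2,0.3,114],[0,-0.007,0]],[0,[-3.2,0.3,114],[0,-0.007,0]],[0,[-3.2,0.3,114],[0,-0.007,0]]]' --squeeze 20

```text
time_s: 7.6
tcp_pos: [0.4538, -0.0005, 0.0429]
eef_rot: [180.0, 0.1, 167.0]
contact_force: [-0.5, -1.5, 5.4]
gripper_width: 0.0227
gripper_force: 20.0
```

```bash
python3 - <<'E'
from h import *
st()
E
```

```text
('time_s', 7.6) ('joints', [24.9801, 12.1039, -40.072, 0.0747, -37.7523, -128.0861]) ('tcp_pos', [0.4538, -0.0005, 0.0429]) ('eef_rot', [179.9918, 0.0847, 166.953]) ('contact_force', [-0.5004, -1.4834, 5.3978]) ('moment', [-0.5797, 0.0171, 0.0056]) ('gripper_width', 0.0227) ('gripper_force', 20.0004)
```

Call:
carry_out --deltas '[[0,[0,0,0],[0,0,0]],[0,[0,0,0],[0,0,0]],[0,[0,0,-10],[0,0,0]],[0,[0,0,-40],[0,0,0]],[0,[0,0,-80],[0,0,0]],[0,[0,0,-120],[0,0,0]],[0,[0,0,-155],[0,0,0]],[0,[0,0,-155],[0,0,0]]]' --squeeze 45

```text
time_s: 8.4
tcp_pos: [0.4554, 0.0002, 0.2024]
eef_rot: [179.8, 0.4, 167.0]
contact_force: [0.1, -0.0, -2.2]
gripper_width: 0.0217
gripper_force: 45.0
```

```bash
python3 - <<'E'
from h import *
st(); togo(.5166,-.2538,.192,-169)
E
```

```text
('time_s', 8.4) ('joints', [25.0033, 0.1512, -28.2112, 0.097, -61.1638, -128.0795]) ('tcp_pos', [0.4554, 0.0002, 0.2024]) ('eef_rot', [179.775, 0.4256, 166.9693]) ('contact_force', [0.0835, -0.0283, -2.1902]) ('moment', [0.032, -0.1078, 0.0822]) ('gripper_width', 0.0217) ('gripper_force', 44.9951)
mm [-116.8 -233.7   10.4] rad [ 0.002  0.008 -0.419]
```

Call:
carry_out --deltas '[[0,[-18,-36,0],[0,0,-0.06]],[0,[-38,-76,0],[0.001,0.004,-0.13]],[0,[-58,-116,2],[0.002,0.008,-0.2]],[0,[-78,-156,4],[0.002,0.008,-0.28]],[0,[-98,-196,7],[0.002,0.008,-0.35]],[0,[-112,-224,10],[0.002,0.008,-0.4]],[0,[-116.8,-233.7,10],[0.002,0.008,-0.419]],[0,[-116.8,-233.7,10],[0.002,0.008,-0.419]],[0,[-116.8,-233.7,10],[0.002,0.008,-0.419]],[0,[-116.8,-233.7,10],[0.002,0.008,-0.419]]]'

```text
time_s: 9.4
tcp_pos: [0.5136, -0.2538, 0.1871]
eef_rot: [-180.0, -0.5, -169.1]
contact_force: [0.2, 0.4, -2.5]
gripper_width: 0.022
gripper_force: 45.0
```

```bash
python3 - <<'E'
from h import *
st(); togo(.5166,-.2538,.150,-169)
p,d=r.capture("side"); cv2.imwrite("pics/s3.png",cv2.resize(p[130:270,220:390],None,fx=4,fy=4,interpolation=cv2.INTER_CUBIC)[...,::-1])
E
```

```text
('time_s', 9.4) ('joints', [-6.6217, 12.9186, -15.492, 0.1861, -62.0605, -72.5234]) ('tcp_pos', [0.5136, -0.2538, 0.1871]) ('eef_rot', [-179.9854, -0.4986, -169.0573]) ('contact_force', [0.1585, 0.4032, -2.497]) ('moment', [-0.0055, -0.0332, 0.0418]) ('gripper_width', 0.022) ('gripper_force', 44.9952)
mm [-3.3 -0.6 37.1] rad [-0.    -0.009 -0.001]
```

Call:
carry_out --deltas '[[0,[-1.6,-0.3,5],[0,-0.005,0]],[0,[-3.2,-0.4,10],[0,-0.009,0]],[0,[-3.2,-0.4,15],[0,-0.009,0]],[0,[-3.2,-0.4,15],[0,-0.009,0]],[0,[-3.2,-0.4,15],[0,-0.009,0]]]'

```text
time_s: 9.95
tcp_pos: [0.517, -0.2544, 0.172]
eef_rot: [-180.0, 0.0, -169.1]
contact_force: [-0.0, -0.1, -1.7]
gripper_width: 0.022
gripper_force: 45.0
```

```bash
python3 - <<'E'
from h import *
st(); togo(.5166,-.2538,.150,-169)
E
```

```text
('time_s', 9.95) ('joints', [-6.7354, 13.7021, -16.5166, 0.0391, -59.764, -72.3446]) ('tcp_pos', [0.517, -0.2544, 0.172]) ('eef_rot', [-179.9626, 0.0062, -169.0603]) ('contact_force', [-0.0145, -0.0849, -1.6569]) ('moment', [-0.0554, -0.037, 0.0219]) ('gripper_width', 0.022) ('gripper_force', 44.9951)
mm [ 0.3  0.7 22. ] rad [-0.001  0.    -0.001]
```

Call:
carry_out --deltas '[[0,[0.3,0.6,3],[0,0,0]],[0,[0.3,0.6,5],[0,0,0]],[0,[0.3,0.6,7],[0,0,0]],[0,[0.3,0.6,8.5],[0,0,0]],[0,[0.3,0.6,10],[0,0,0]],[0,[0.3,0.6,10],[0,0,0]]]'

```text
time_s: 10.55
tcp_pos: [0.5168, -0.254, 0.164]
eef_rot: [-179.9, 0.1, -169.0]
contact_force: [-4.7, 4.9, 11.8]
gripper_width: 0.0219
gripper_force: 45.0
```

Call:
carry_out --deltas '[[0,[0.6,0.7,0],[0,0,0]],[0,[1.2,1.4,0],[0,0,0]],[0,[1.2,1.4,0],[0,0,0]]]'

```text
time_s: 10.85
tcp_pos: [0.5165, -0.2537, 0.1639]
eef_rot: [-179.8, 0.2, -169.0]
contact_force: [0.1, -2.1, 6.3]
gripper_width: 0.0219
gripper_force: 45.0
```

```bash
python3 - <<'E'
from h import *
st()
E
```

```text
('time_s', 10.85) ('joints', [-6.6056, 13.9016, -17.4495, 0.141, -58.4082, -72.5017]) ('tcp_pos', [0.5165, -0.2537, 0.1639]) ('eef_rot', [-179.8128, 0.1932, -169.0334]) ('contact_force', [0.1309, -2.0624, 6.3139]) ('moment', [-0.8816, 0.0549, -0.0178]) ('gripper_width', 0.0219) ('gripper_force', 45.0006)
```

Call:
carry_out --deltas '[[0,[0,0,1],[0,0,0.05]],[0,[0,0,1],[0,0,0.1]],[0,[0,0,1],[0,0,0.13]],[0,[0,0,1],[0,0,0.05]],[0,[0,0,1],[0,0,-0.05]],[0,[0,0,1],[0,0,-0.13]],[0,[0,0,1],[0,0,-0.13]]]'

```text
time_s: 11.55
tcp_pos: [0.5171, -0.2537, 0.1639]
eef_rot: [-179.8, 0.2, -161.4]
contact_force: [-1.8, 0.1, 12.0]
gripper_width: 0.0219
gripper_force: 45.0
```

Call:
carry_out --deltas '[[0,[0,0,0],[0,0,0.065]],[0,[0,0,0],[0,0,0.13]],[0,[-1,-0.5,0],[0,0,0.13]],[0,[1,0.5,0],[0,0,0.13]],[0,[0,0,0],[0,0,0.13]]]'

```text
time_s: 12.05
tcp_pos: [0.5174, -0.2537, 0.1639]
eef_rot: [-179.8, 0.3, -169.0]
contact_force: [-1.4, 0.6, 13.2]
gripper_width: 0.022
gripper_force: 45.0
```

The height stayed at 164 mm (rim on the nut's top) over a range of ±8° and ±1 mm, so this socket is too small. I'm putting it back.

Call:
carry_out --deltas '[[0,[0,0,-10],[0,0,0]],[0,[0,0,-35],[0,0,0]],[0,[0,0,-40],[0,0,0]],[0,[0,0,-40],[0,0,0]]]'

```text
time_s: 12.45
tcp_pos: [0.5156, -0.2527, 0.2019]
eef_rot: [-179.9, 0.1, -169.1]
contact_force: [0.1, -0.3, -1.6]
gripper_width: 0.0219
gripper_force: 45.0
```

```bash
python3 - <<'E'
from h import *
st(); togo(.4538,-.0008,.2,-193)
E
```

```text
('time_s', 12.45) ('joints', [-6.5871, 12.0459, -14.5123, 0.015, -63.3052, -72.4965]) ('tcp_pos', [0.5156, -0.2527, 0.2019]) ('eef_rot', [-179.9461, 0.1263, -169.0768]) ('contact_force', [0.0961, -0.3356, -1.582]) ('moment', [0.0045, 0.0072, -0.0313]) ('gripper_width', 0.0219) ('gripper_force', 44.9952)
mm [ 12.9 259.    1.6] rad [-0.     0.002  0.418]
```

Call:
carry_out --deltas '[[0,[2,40,0],[0,0,0.06]],[0,[4,85,0],[0,0,0.14]],[0,[6,130,0],[0,0,0.21]],[0,[9,175,0],[0,0,0.28]],[0,[11,220,0],[0,0,0.35]],[0,[12.5,250,1],[0,0,0.41]],[0,[12.9,259,1.6],[0,0.002,0.418]],[0,[12.9,259,1.6],[0,0.002,0.418]],[0,[12.9,259,1.6],[0,0.002,0.418]],[0,[12.9,259,40],[0,0.002,0.418]],[0,[12.9,259,80],[0,0.002,0.418]],[0,[12.9,259,110],[0,0.002,0.418]]]'

```text
time_s: 13.65
tcp_pos: [0.4528, -0.0024, 0.0889]
eef_rot: [-179.9, -0.1, 166.9]
contact_force: [-0.3, -0.8, -1.5]
gripper_width: 0.0221
gripper_force: 45.0
```

```bash
python3 - <<'E'
from h import *
st(); togo(.4536,-.0012,.043,-193)
E
```

```text
('time_s', 13.65) ('joints', [24.7377, 7.9559, -37.0057, -0.0241, -45.1963, -127.824]) ('tcp_pos', [0.4528, -0.0024, 0.0889]) ('eef_rot', [-179.9166, -0.1353, 166.8965]) ('contact_force', [-0.3133, -0.7686, -1.4863]) ('moment', [-0.072, -0.0158, -0.0332]) ('gripper_width', 0.0221) ('gripper_force', 44.9952)
mm [-0.6  1.5 45.9] rad [-0.001 -0.002 -0.002]
```

Descending into the well, then releasing and rising.

Call:
carry_out --deltas '[[0,[-0.6,1.2,12],[0,0,0]],[0,[-0.6,1.2,24],[0,0,0]],[0,[-0.6,1.2,34],[0,0,0]],[0,[-0.6,1.2,40],[0,0,0]],[0,[-0.6,1.2,44],[0,0,0]],[0,[-0.6,1.2,45.5],[0,0,0]],[0,[-0.6,1.2,45.5],[0,0,0]]]'

```text
time_s: 14.35
tcp_pos: [0.4545, 0.0, 0.0457]
eef_rot: [-180.0, -0.0, 167.0]
contact_force: [0.4, -0.5, -2.9]
gripper_width: 0.022
gripper_force: 45.0
```

Call:
carry_out --deltas '[[0.4,[0,0,0],[0,0,0]],[0.4,[0,0,0],[0,0,0]],[0.4,[0,0,0],[0,0,0]],[0.4,[0,0,-20],[0,0,0]],[0.4,[0,0,-55],[0,0,0]],[0.4,[0,0,-90],[0,0,0]],[0.4,[0,0,-90],[0,0,0]]]' --squeeze 20

```text
time_s: 15.05
tcp_pos: [0.4574, 0.001, 0.1403]
eef_rot: [179.8, 0.4, 167.0]
contact_force: [1.2, 0.7, -1.0]
gripper_width: 0.035
gripper_force: 0.0
```

```bash
python3 - <<'E'
from h import *
st(); togo(.4532,.0605,.135,-207)
p,d=r.capture("side"); W=cloud("side",d)
m=(W[...,2]>.06)&(W[...,2]<.085)&(abs(W[...,0]-.453)<.03)&(W[...,1]>-.03)&(W[...,1]<.15)
n,l,s,c=cv2.connectedComponentsWithStats(m.astype(np.uint8))
for i in range(1,n):
    if s[i,4]>10: print(s[i],W[l==i].mean(0).round(4),W[l==i][:,2].max())
E
```

```text
('time_s', 15.05) ('joints', [24.9829, 4.1269, -33.151, 0.0917, -52.3195, -127.9916]) ('tcp_pos', [0.4574, 0.001, 0.1403]) ('eef_rot', [179.8096, 0.3622, 167.0464]) ('contact_force', [1.2332, 0.6509, -0.9844]) ('moment', [-0.0525, -0.1666, -0.0244]) ('gripper_width', 0.035) ('gripper_force', 0.0)
mm [17.5 57.   5.3] rad [0.004 0.006 0.245]
[227 159  15  20 146] [0.4533 0.0852 0.0725] 0.08303993559371103
[240 178   9  11  85] [ 0.4532 -0.0062  0.0727] 0.08152378670059526
```

Call:
carry_out --deltas '[[0.4,[6,19,2],[0,0,0.08]],[0.4,[12,38,4],[0.002,0.003,0.16]],[0.4,[17.5,57,5],[0.004,0.006,0.245]],[0.4,[17.5,57,5],[0.004,0.006,0.245]],[0.4,[17.5,57,5],[0.004,0.006,0.245]],[0.4,[17.5,57,5],[0.004,0.006,0.245]]]'

```text
time_s: 15.7
tcp_pos: [0.4498, 0.0591, 0.1301]
eef_rot: [-179.6, -0.4, 153.0]
contact_force: [-1.3, 0.3, -0.1]
gripper_width: 0.0347
gripper_force: 0.0
```

```bash
python3 - <<'E'
from h import *
st(); togo(.4532,.0605,.0427,-207)
E
```

```text
('time_s', 15.7) ('joints', [32.3562, 5.0849, -33.5532, -0.1832, -51.8852, -149.2384]) ('tcp_pos', [0.4498, 0.0591, 0.1301]) ('eef_rot', [-179.6234, -0.3906, 153.0028]) ('contact_force', [-1.3095, 0.2916, -0.0934]) ('moment', [-0.088, -0.0629, 0.0314]) ('gripper_width', 0.0347) ('gripper_force', 0.0)
mm [-2.9  3.4 87.3] rad [-0.007 -0.007  0.   ]
```

Call:
carry_out --deltas '[[0.4,[-2.9,3.2,15],[-0.007,-0.007,0]],[0.4,[-2.9,3.2,40],[-0.007,-0.007,0]],[0.4,[-2.9,3.2,65],[-0.007,-0.007,0]],[0.4,[-2.9,3.2,80],[-0.007,-0.007,0]],[0.4,[-2.9,3.2,87],[-0.007,-0.007,0]],[0.4,[-2.9,3.2,87],[-0.007,-0.007,0]],[0,[-2.9,3.2,87],[-0.007,-0.007,0]],[0,[-2.9,3.2,87],[-0.007,-0.007,0]],[0,[-2.9,3.2,87],[-0.007,-0.007,0]],[0,[-2.9,3.2,87],[-0.007,-0.007,0]],[0,[-2.9,3.2,87],[-0.007,-0.007,0]]]' --squeeze 20

```text
time_s: 16.8
tcp_pos: [0.4542, 0.0613, 0.0442]
eef_rot: [179.9, 0.1, 153.0]
contact_force: [-0.6, 1.1, 6.2]
gripper_width: 0.0221
gripper_force: 20.0
```

Call:
carry_out --deltas '[[0,[0,0,0],[0,0,0]],[0,[0,0,0],[0,0,0]],[0,[0,0,-10],[0,0,0]],[0,[0,0,-40],[0,0,0]],[0,[0,0,-80],[0,0,0]],[0,[0,0,-120],[0,0,0]],[0,[0,0,-155],[0,0,0]],[0,[0,0,-155],[0,0,0]]]' --squeeze 45

```text
time_s: 17.6
tcp_pos: [0.4556, 0.0616, 0.2038]
eef_rot: [179.5, 0.3, 153.0]
contact_force: [0.3, -0.2, -2.6]
gripper_width: 0.0215
gripper_force: 45.0
```

```bash
python3 - <<'E'
from h import *
st(); togo(.5166,-.2538,.195,-169)
E
```

```text
('time_s', 17.6) ('joints', [32.4288, 0.4779, -27.6855, 0.0787, -61.2729, -149.478]) ('tcp_pos', [0.4556, 0.0616, 0.2038]) ('eef_rot', [179.5496, 0.346, 152.9869]) ('contact_force', [0.2716, -0.2225, -2.5546]) ('moment', [-0.0363, -0.1536, -0.0507]) ('gripper_width', 0.0215) ('gripper_force', 44.9948)
mm [-197.6 -253.4    8. ] rad [ 0.006  0.008 -0.663]
```

Call:
carry_out --deltas '[[0,[-25,-32,0],[0,0,-0.08]],[0,[-52,-67,0],[0.003,0.004,-0.17]],[0,[-80,-103,2],[0.006,0.008,-0.27]],[0,[-108,-139,4],[0.006,0.008,-0.37]],[0,[-136,-175,5],[0.006,0.008,-0.47]],[0,[-164,-211,6],[0.006,0.008,-0.56]],[0,[-187,-241,8],[0.006,0.008,-0.64]],[0,[-197.6,-253.4,8],[0.006,0.008,-0.663]],[0,[-197.6,-253.4,8],[0.006,0.008,-0.663]],[0,[-197.6,-253.4,8],[0.006,0.008,-0.663]],[0,[-197.6,-253.4,8],[0.006,0.008,-0.663]]]'

```text
time_s: 18.7
tcp_pos: [0.5136, -0.254, 0.1901]
eef_rot: [-179.9, -0.5, -169.1]
contact_force: [-0.6, -0.3, -1.8]
gripper_width: 0.0216
gripper_force: 45.0
```

```bash
python3 - <<'E'
from h import *
st(); togo(.5166,-.2538,.172,-169)
E
```

```text
('time_s', 18.7) ('joints', [-6.5781, 12.7479, -15.3411, 0.2866, -62.3432, -72.6231]) ('tcp_pos', [0.5136, -0.254, 0.1901]) ('eef_rot', [-179.8879, -0.4883, -169.0677]) ('contact_force', [-0.5979, -0.2558, -1.8275]) ('moment', [0.0227, -0.0666, 0.0619]) ('gripper_width', 0.0216) ('gripper_force', 44.9949)
mm [-3.1 -0.3 18.1] rad [-0.002 -0.009 -0.001]
```

Call:
carry_out --deltas '[[0,[-2,-0.2,5],[-0.001,-0.005,0]],[0,[-3.1,-0.3,10],[-0.002,-0.009,0]],[0,[-3.1,-0.3,18],[-0.002,-0.009,0]],[0,[-3.1,-0.3,18],[-0.002,-0.009,0]],[0,[-3.1,-0.3,18],[-0.002,-0.009,0]]]'

```text
time_s: 19.2
tcp_pos: [0.5168, -0.2544, 0.1719]
eef_rot: [-180.0, 0.0, -169.1]
contact_force: [0.0, 0.6, -1.4]
gripper_width: 0.0219
gripper_force: 45.0
```

```bash
python3 - <<'E'
from h import *
st(); togo(.5166,-.2538,.160,-169)
E
```

```text
('time_s', 19.2) ('joints', [-6.7503, 13.7026, -16.5265, 0.0138, -59.7595, -72.3121]) ('tcp_pos', [0.5168, -0.2544, 0.1719]) ('eef_rot', [-179.9852, 0.0072, -169.0554]) ('contact_force', [0.0286, 0.6103, -1.386]) ('moment', [-0.0315, 0.0505, 0.045]) ('gripper_width', 0.0219) ('gripper_force', 44.9949)
mm [ 0.1  0.6 11.9] rad [-0.     0.    -0.001]
```

Call:
carry_out --deltas '[[0,[0.3,0.6,3],[0,0,0]],[0,[0.3,0.6,5],[0,0,0]],[0,[0.3,0.6,7],[0,0,0]],[0,[0.3,0.6,9],[0,0,0]],[0,[0.3,0.6,10],[0,0,0]],[0,[0.3,0.6,10],[0,0,0]]]'

```text
time_s: 19.8
tcp_pos: [0.5169, -0.2542, 0.165]
eef_rot: [-179.9, 0.1, -169.0]
contact_force: [-6.6, 5.5, 16.9]
gripper_width: 0.0215
gripper_force: 45.0
```

Call:
carry_out --deltas '[[0,[0.6,0.7,0],[0,0,0]],[0,[1.2,1.4,0],[0,0,0]],[0,[1.2,1.4,0],[0,0,0.05]],[0,[1.2,1.4,0],[0,0,0.1]],[0,[1.2,1.4,0],[0,0,0.13]],[0,[1.2,1.4,0],[0,0,0.05]],[0,[1.2,1.4,0],[0,0,-0.05]],[0,[1.2,1.4,0],[0,0,-0.13]],[0,[1.2,1.4,0],[0,0,-0.13]]]'

```text
time_s: 20.7
tcp_pos: [0.5172, -0.254, 0.165]
eef_rot: [-179.7, 0.3, -161.4]
contact_force: [-1.0, -0.6, 10.7]
gripper_width: 0.022
gripper_force: 45.0
```

Call:
carry_out --deltas '[[0,[0,0,0],[0,0,0.065]],[0,[0,0,0],[0,0,0.13]],[0,[-1,-0.5,0],[0,0,0.13]],[0,[1,0.5,0],[0,0,0.13]],[0,[0,0,0],[0,0,0.13]]]'

```text
time_s: 21.2
tcp_pos: [0.5173, -0.2538, 0.165]
eef_rot: [-179.8, 0.3, -169.0]
contact_force: [-2.2, 0.4, 12.6]
gripper_width: 0.0216
gripper_force: 45.0
```

It stopped on the nut's top again, so it goes back to the middle well.

Call:
carry_out --deltas '[[0,[0,0,-10],[0,0,0]],[0,[0,0,-35],[0,0,0]],[0,[0,0,-40],[0,0,0]],[0,[0,0,-40],[0,0,0]]]'

```text
time_s: 21.6
tcp_pos: [0.5156, -0.2529, 0.2032]
eef_rot: [-179.9, 0.2, -169.1]
contact_force: [-0.4, 0.1, -2.1]
gripper_width: 0.0222
gripper_force: 45.0
```

```bash
python3 - <<'E'
from h import *
st(); togo(.4538,.0608,.2,-207)
E
```

```text
('time_s', 21.6) ('joints', [-6.6153, 11.9814, -14.4148, 0.0047, -63.4249, -72.4605]) ('tcp_pos', [0.5156, -0.2529, 0.2032]) ('eef_rot', [-179.9421, 0.1692, -169.0736]) ('contact_force', [-0.4278, 0.1003, -2.1297]) ('moment', [-0.0219, 0.0113, 0.0587]) ('gripper_width', 0.0222) ('gripper_force', 44.9948)
mm [  1.3 319.8   2.8] rad [0.    0.003 0.662]
```

Call:
carry_out --deltas '[[0,[0,35,0],[0,0,0.07]],[0,[0,80,0],[0,0,0.16]],[0,[0,125,0],[0,0,0.26]],[0,[1,170,0],[0,0,0.35]],[0,[1,215,0],[0,0,0.45]],[0,[1.3,260,1],[0,0,0.54]],[0,[1.3,300,2],[0,0.003,0.63]],[0,[1.3,319.8,3],[0,0.003,0.662]],[0,[1.3,319.8,3],[0,0.003,0.662]],[0,[1.3,319.8,40],[0,0.003,0.662]],[0,[1.3,319.8,80],[0,0.003,0.662]],[0,[1.3,319.8,110],[0,0.003,0.662]]]'

```text
time_s: 22.8
tcp_pos: [0.452, 0.0599, 0.0897]
eef_rot: [-179.9, -0.2, 153.0]
contact_force: [0.5, -0.5, -1.9]
gripper_width: 0.022
gripper_force: 45.0
```

```bash
python3 - <<'E'
from h import *
st(); togo(.4537,.0605,.045,-207)
E
```

```text
('time_s', 22.8) ('joints', [32.3386, 8.2292, -36.4875, -0.1343, -45.4799, -149.2503]) ('tcp_pos', [0.452, 0.0599, 0.0897]) ('eef_rot', [-179.8798, -0.1826, 152.9937]) ('contact_force', [0.5066, -0.5395, -1.864]) ('moment', [-0.0668, -0.016, -0.0069]) ('gripper_width', 0.022) ('gripper_force', 44.9948)
mm [-1.4  1.4 44.7] rad [-0.002 -0.003 -0.   ]
```

Call:
carry_out --deltas '[[0,[-1.4,1.2,12],[0,0,0]],[0,[-1.4,1.2,24],[0,0,0]],[0,[-1.4,1.2,34],[0,0,0]],[0,[-1.4,1.2,40],[0,0,0]],[0,[-1.4,1.2,44],[0,0,0]],[0,[-1.4,1.2,46.5],[0,0,0]],[0,[-1.4,1.2,46.5],[0,0,0]]]'

```text
time_s: 23.5
tcp_pos: [0.4551, 0.0613, 0.0456]
eef_rot: [-180.0, -0.1, 153.0]
contact_force: [-0.1, -0.0, -1.5]
gripper_width: 0.0218
gripper_force: 45.0
```

Call:
carry_out --deltas '[[0.4,[0,0,0],[0,0,0]],[0.4,[0,0,0],[0,0,0]],[0.4,[0,0,0],[0,0,0]],[0.4,[0,0,-20],[0,0,0]],[0.4,[0,0,-55],[0,0,0]],[0.4,[0,0,-90],[0,0,0]],[0.4,[0,0,-90],[0,0,0]]]' --squeeze 20

```text
time_s: 24.2
tcp_pos: [0.458, 0.0625, 0.1404]
eef_rot: [179.7, 0.2, 153.1]
contact_force: [0.5, 0.3, -0.4]
gripper_width: 0.0356
gripper_force: 0.0
```

```bash
python3 - <<'E'
from h import *
st(); togo(.4535,.1225,.135,-194)
p,d=r.capture("side"); W=cloud("side",d)
m=(W[...,2]>.06)&(W[...,2]<.085)&(abs(W[...,0]-.453)<.03)&(W[...,1]>-.03)&(W[...,1]<.15)
n,l,s,c=cv2.connectedComponentsWithStats(m.astype(np.uint8))
for i in range(1,n):
    if s[i,4]>10: print(s[i],W[l==i].mean(0).round(4),W[l==i][:,2].max())
cv2.imwrite("pics/s4.png",cv2.resize(p[120:260,190:380],None,fx=4,fy=4,interpolation=cv2.INTER_CUBIC)[...,::-1])
E
```

```text
('time_s', 24.2) ('joints', [32.2934, 4.6301, -32.5368, 0.0109, -52.4414, -149.2376]) ('tcp_pos', [0.458, 0.0625, 0.1404]) ('eef_rot', [179.6679, 0.2078, 153.0619]) ('contact_force', [0.5301, 0.2637, -0.3536]) ('moment', [0.0036, -0.1458, 0.0018]) ('gripper_width', 0.0356) ('gripper_force', 0.0)
mm [31.2 51.4  5.5] rad [ 0.005  0.004 -0.226]
[227 159   8  10  70] [0.4534 0.1172 0.0726] 0.08204616810828412
[233 169  16  20 154] [0.4536 0.0231 0.0729] 0.08363285238659
```

View pics/s4.png

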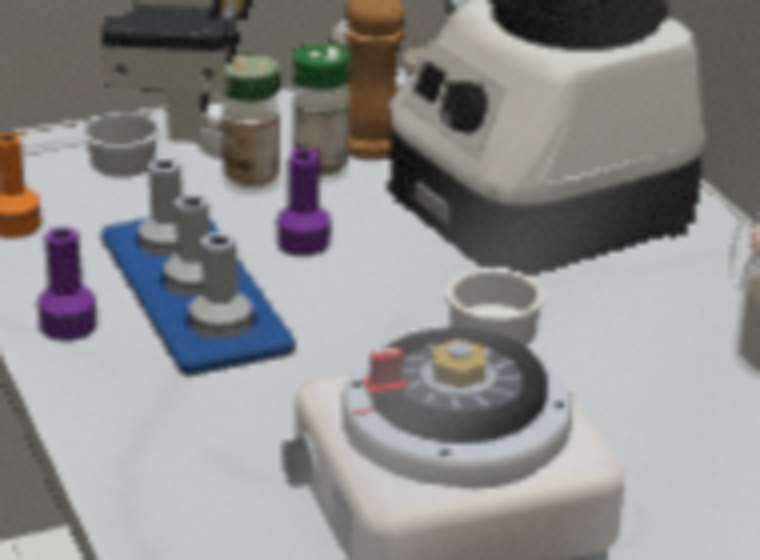

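The view shows all three sockets upright in the tray at (165,200), (190,240) and (220,285), and the lug at (386,365) toward the mark at (362,411). I'm going for the third socket.

Call:
carry_out --deltas '[[0.4,[10,17,2],[0,0,-0.08]],[0.4,[20,34,4],[0.002,0.002,-0.15]],[0.4,[31.2,51.4,5],[0.005,0.004,-0.226]],[0.4,[31.2,51.4,5],[0.005,0.004,-0.226]],[0.4,[31.2,51.4,5],[0.005,0.004,-0.226]],[0.4,[31.2,51.4,5],[0.005,0.004,-0.226]]]'

```text
time_s: 24.85
tcp_pos: [0.4504, 0.1207, 0.1302]
eef_rot: [-179.7, -0.4, 165.9]
contact_force: [-0.6, -0.1, 0.0]
gripper_width: 0.0348
gripper_force: 0.0
```

```bash
python3 - <<'E'
from h import *
st(); togo(.4537,.1225,.0427,-194)
E
```

```text
('time_s', 24.85) ('joints', [39.1727, 6.2853, -32.1454, -0.1688, -52.0664, -143.1789]) ('tcp_pos', [0.4504, 0.1207, 0.1302]) ('eef_rot', [-179.6812, -0.4039, 165.8883]) ('contact_force', [-0.5851, -0.0985, 0.0448]) ('moment', [-0.0173, -0.0373, 0.0257]) ('gripper_width', 0.0348) ('gripper_force', 0.0)
mm [-3.4  3.  87.4] rad [-0.006 -0.007 -0.002]
```

Call:
carry_out --deltas '[[0.4,[-2.9,3,15],[-0.006,-0.007,0]],[0.4,[-2.9,3,40],[-0.006,-0.007,0]],[0.4,[-2.9,3,65],[-0.006,-0.007,0]],[0.4,[-2.9,3,80],[-0.006,-0.007,0]],[0.4,[-2.9,3,87],[-0.006,-0.007,0]],[0.4,[-2.9,3,87],[-0.006,-0.007,0]],[0,[-2.9,3,87],[-0.006,-0.007,0]],[0,[-2.9,3,87],[-0.006,-0.007,0]],[0,[-2.9,3,87],[-0.006,-0.007,0]],[0,[-2.9,3,87],[-0.006,-0.007,0]],[0,[-2.9,3,87],[-0.006,-0.007,0]]]' --squeeze 20

```text
time_s: 25.95
tcp_pos: [0.4542, 0.1235, 0.0444]
eef_rot: [179.9, 0.1, 166.0]
contact_force: [-1.0, -1.2, 6.3]
gripper_width: 0.0224
gripper_force: 20.0
```

Call:
carry_out --deltas '[[0,[0,0,0],[0,0,0]],[0,[0,0,0],[0,0,0]],[0,[0,0,-10],[0,0,0]],[0,[0,0,-40],[0,0,0]],[0,[0,0,-80],[0,0,0]],[0,[0,0,-120],[0,0,0]],[0,[0,0,-155],[0,0,0]],[0,[0,0,-155],[0,0,0]]]' --squeeze 45

```text
time_s: 26.75
tcp_pos: [0.4557, 0.1243, 0.2041]
eef_rot: [179.6, 0.4, 166.0]
contact_force: [0.0, 0.9, -1.7]
gripper_width: 0.0217
gripper_force: 45.0
```

```bash
python3 - <<'E'
from h import *
st(); togo(.5166,-.2538,.195,-169)
E
```

```text
('time_s', 26.75) ('joints', [39.2635, 1.7645, -26.3131, 0.0659, -61.3418, -143.3018]) ('tcp_pos', [0.4557, 0.1243, 0.2041]) ('eef_rot', [179.5692, 0.3936, 165.9914]) ('contact_force', [0.0432, 0.9486, -1.7045]) ('moment', [0.0279, -0.0067, 0.0033]) ('gripper_width', 0.0217) ('gripper_force', 44.9974)
mm [-150.5 -352.2    7.5] rad [ 0.006  0.008 -0.436]
```

Call:
carry_out --deltas '[[0,[-15,-35,0],[0,0,-0.04]],[0,[-33,-77,0],[0.003,0.004,-0.1]],[0,[-51,-119,2],[0.006,0.008,-0.15]],[0,[-69,-161,4],[0.006,0.008,-0.2]],[0,[-87,-203,5],[0.006,0.008,-0.25]],[0,[-105,-245,6],[0.006,0.008,-0.3]],[0,[-123,-287,7],[0.006,0.008,-0.36]],[0,[-140,-327,8],[0.006,0.008,-0.41]],[0,[-150.5,-352.2,8],[0.006,0.008,-0.436]],[0,[-150.5,-352.2,8],[0.006,0.008,-0.436]],[0,[-150.5,-352.2,8],[0.006,0.008,-0.436]],[0,[-150.5,-352.2,8],[0.006,0.008,-0.436]]]'

```text
time_s: 27.95
tcp_pos: [0.5136, -0.2545, 0.1901]
eef_rot: [-179.8, -0.5, -169.1]
contact_force: [-0.0, 0.5, -2.0]
gripper_width: 0.0218
gripper_force: 45.0
```

```bash
python3 - <<'E'
from h import *
st(); togo(.5166,-.2538,.172,-169)
E
```

```text
('time_s', 27.95) ('joints', [-6.6006, 12.7487, -15.3675, 0.3356, -62.3, -72.6296]) ('tcp_pos', [0.5136, -0.2545, 0.1901]) ('eef_rot', [-179.8418, -0.486, -169.0739]) ('contact_force', [-0.0197, 0.5055, -2.0144]) ('moment', [0.0054, -0.0021, 0.0186]) ('gripper_width', 0.0218) ('gripper_force', 44.9974)
mm [-3.2  0.1 18. ] rad [-0.003 -0.008 -0.001]
```

Call:
carry_out --deltas '[[0,[-2,0,5],[-0.001,-0.005,0]],[0,[-3.1,0.3,10],[-0.003,-0.008,0]],[0,[-3.1,0.3,18],[-0.003,-0.008,0]],[0,[-3.1,0.3,18],[-0.003,-0.008,0]],[0,[-3.0,0.6,21],[-0.003,-0.008,0]],[0,[-3.0,0.6,23],[-0.003,-0.008,0]],[0,[-3.0,0.6,25],[-0.003,-0.008,0]],[0,[-3.0,0.6,27],[-0.003,-0.008,0]],[0,[-3.0,0.6,28],[-0.003,-0.008,0]],[0,[-3.0,0.6,28],[-0.003,-0.008,0]]]'

```text
time_s: 28.95
tcp_pos: [0.5166, -0.2542, 0.1621]
eef_rot: [-180.0, -0.0, -169.1]
contact_force: [-0.5, 0.0, -1.0]
gripper_width: 0.0215
gripper_force: 45.0
```

```bash
python3 - <<'E'
from h import *
st(); togo(.5166,-.2538,.1515,-169)
E
```

```text
('time_s', 28.95) ('joints', [-6.7283, 14.1779, -17.2843, 0.0182, -58.5428, -72.3536]) ('tcp_pos', [0.5166, -0.2542, 0.1621]) ('eef_rot', [-179.9868, -0.0094, -169.0724]) ('contact_force', [-0.5297, 0.0199, -1.013]) ('moment', [-0.0027, 0.0184, -0.0308]) ('gripper_width', 0.0215) ('gripper_force', 44.9974)
mm [-0.1  0.4 10.6] rad [-0.    -0.    -0.001]
```

Already below contact height with no force, so this one is going on. I'm continuing down.

Call:
carry_out --deltas '[[0,[0,0.2,2],[0,0,0]],[0,[0,0.2,4],[0,0,0]],[0,[0,0.2,6],[0,0,0]],[0,[0,0.2,8],[0,0,0]],[0,[0,0.2,10],[0,0,0]],[0,[0,0.2,11],[0,0,0]],[0,[0,0.2,11],[0,0,0]]]'

```text
time_s: 29.65
tcp_pos: [0.5168, -0.254, 0.1515]
eef_rot: [-180.0, 0.0, -169.1]
contact_force: [-0.6, -0.8, 1.4]
gripper_width: 0.0216
gripper_force: 45.0
```

Call:
carry_out --deltas '[[0,[0,0,1],[0,0,0]],[0,[0,0,2],[0,0,0]],[0,[0,0,2],[0,0,0]],[0,[0,0,2],[0,0,0]]]'

```text
time_s: 30.05
tcp_pos: [0.517, -0.254, 0.1514]
eef_rot: [-179.9, 0.1, -169.0]
contact_force: [-4.2, 4.2, 15.3]
gripper_width: 0.0217
gripper_force: 45.0
```

```bash
python3 - <<'E'
from h import *
st()
p,d=r.capture("side"); cv2.imwrite("pics/s5.png",cv2.resize(p[120:260,190:380],None,fx=4,fy=4,interpolation=cv2.INTER_CUBIC)[...,::-1])
E
```

```text
('time_s', 30.05) ('joints', [-6.6869, 14.7086, -18.1344, 0.0579, -57.0527, -72.3739]) ('tcp_pos', [0.517, -0.254, 0.1514]) ('eef_rot', [-179.922, 0.0848, -169.0292]) ('contact_force', [-4.2182, 4.1995, 15.2787]) ('moment', [1.6188, 1.6487, -0.0076]) ('gripper_width', 0.0217) ('gripper_force', 45.0063)
```

View pics/s5.png

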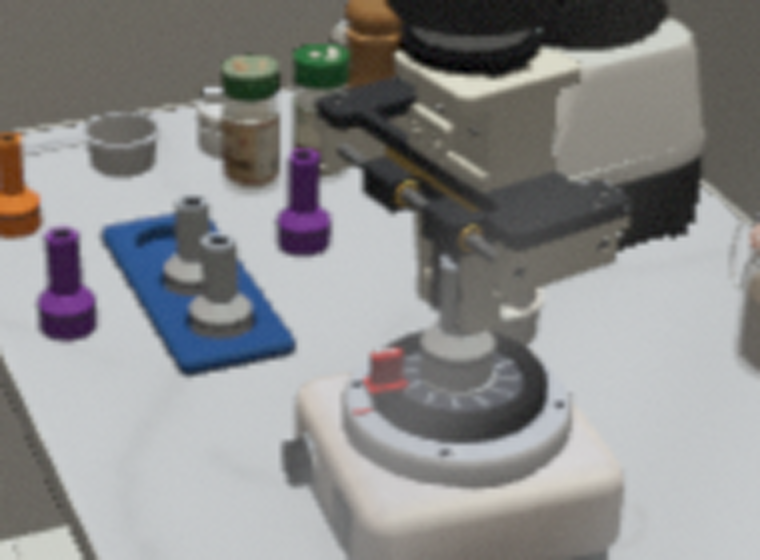

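The socket is fully down on the nut: its rim is at 111 mm with a hard stop, and the view shows it at (460,360). The other two sockets are upright in the tray at (190,240) and (220,285). I'm easing the push and handing in.

Call:
carry_out --deltas '[[0,[0,0,-1],[0,0,0]],[0,[0,0,-1],[0,0,0]],[0,[0,0,-1],[0,0,0]]]'

```text
time_s: 30.4
tcp_pos: [0.5169, -0.254, 0.1514]
eef_rot: [-179.9, 0.1, -169.0]
contact_force: [-2.2, 1.9, 10.0]
gripper_width: 0.0215
gripper_force: 45.0
```

```bash
python3 - <<'E'
from h import *
st(); print(r.close_job())
E
```

```text
('time_s', 30.4) ('joints', [-6.694, 14.7213, -18.1039, 0.0405, -57.1027, -72.3736]) ('tcp_pos', [0.5169, -0.254, 0.1514]) ('eef_rot', [-179.9457, 0.0584, -169.0456]) ('contact_force', [-2.1797, 1.9328, 10.0262]) ('moment', [1.006, 0.8566, -0.0331]) ('gripper_width', 0.0215) ('gripper_force', 45.0018)
the job is handed in; nothing more can be done
None
```

The job is handed in at 30.4 s: lock ring turned to its stop at the red mark, the two sockets that did not fit back upright in the tray, and the third fully seated on the nut and held in the gripper.

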